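Centrifuge speed check: shut the lid and hold the tachometer on its window

ROBOT

A 7-joint arm with a two-finger parallel gripper is mounted at the origin on the work surface. World frame = base frame: x ahead of the robot, y to its left, z up, the work surface at z = 0. Lengths are in mm, angles in rad, forces in N, time in s.
With the tool pointing down it reaches from about 400 to 850 mm from the base axis. Payload 10.4 kg.
Tool frame: the origin (TCP) lies on the centre line of the jaws, within the pads' length; the fingertips stand 22 mm ahead of it and the grasp point (between the pads) lies 3 mm ahead of it; z points along the fingers, y is the line along which they close (so a half turn about z gives the same grasp; the last joint's range is limited). The gripper opens to 85 mm and grips with 20 to 120 N. Pads are 22 mm wide; open, the fingers measure 114 mm over their backs; the gripper's body (76 mm by 85 mm) begins 54 mm behind the grasp point. The pads swing forward as they close: fully open they stand 13 mm farther back than shut.
Start: joints at [1.125, 0.332, -0.065, 1.46, 0.022, 1.35, -0.088], TCP at [256.469, -569.976, 253.338] pointing down, gripper open.
Joint ranges: [-2.6, 2.6], [-0.5, 2.12], [-1.47, 1.34], [0.16, 2.42], [-1.27, 4.41], [0.06, 2.06], [-2.6, 2.6]. Speed limits (rad/s): [2.22, 2.22, 2.79, 2.79, 3.14, 3.14, 3.14].

INTERFACE

Orientations are given as a rotation vector (axis times angle).
In Python, from rig import * gives the robot as it stands.
- The arm moves only by the tool arm_command, never from a script. Its argument "rows" is one flat list of numbers, 7 for each row, row after row: the shift along the tool's x, y, z in mm, then the turn, a rotation vector about the tool's x, y, z in degrees, then the closure in counts, from 0 (fully open) to 255 (shut). A call has 1 to 20 rows; each row shifts and turns the commanded pose from where the row before left it, along the tool's axes as they then stand; what a row does not reach is not made up. A row lasts 1/12 s, in which the tool goes at most 41.7 mm and 7.16 degrees, less where a joint would pass 70% of its speed; a pose out of reach is approached as far as the arm can. A call is refused whole if a number of a shift passes 41.7 or a number of a turn 7.16, either way. A call with a gripper value outside its range is refused whole. The fingers move at their own pace and stop on an object; "newtons" is the grip in N (left out, the last holds). Time passes only in rows, so rows that do not move let the fingers close. It gives the time, the measured TCP pose, the force, the opening and the grip force at its end, in the units of the state.
- sense(): the state, without advancing time (a new reading comes with each control period).
- grab_frame(name): name is "side" or "top"; returns a dict with "image" (384x512x3 uint8, blue, green, red), "z_map" (384x512 float32, mm along the optical axis (not along the pixel's ray), 0 where there is no reading), "camera_matrix" (3x3 intrinsics, pixels), "k1" (the pictures are not rectified: a ray, as slopes to the right and down, at radius r is drawn at 1 + k1 r^2 times it, then the intrinsics apply), "rvec" (rotation vector, rad) and "tvec" (3), from world to camera coordinates, as OpenCV has them. Camera axes: x right, y down, z forward; pixel columns grow to the right and rows downward; lengths in mm; the calibration is good to about 2 mm. A picture is of the moment at which its call begins.
- finish_job(): hands the job in; it is judged then, once.
The state is a dict: "time": time; "qpos": joint angles; "joint_vel": joint speeds; "joint_torque": joint torques, N m; "eef_pos": TCP position; "tcp_rot": TCP orientation; "wrist_force": force on the tool from outside, world axes, zero at the start; "wrist_torque": the same for the moment, N m; "width": finger opening in mm; "finger_force": force on a finger pad.
Only numpy, scipy, OpenCV 4.12 (cv2) and the standard library are available. Lean on these libraries where they do the work, as an engineer would, in place of code of your own. Each camera call takes 0.05 s, during which the arm holds its last target. There are 200 camera calls.

TASK

Press the centrifuge lid shut until its catch snaps home, and only then take the yellow tachometer out of its holder. Hold the tachometer upright with its black hood resting lightly on the round dark window in the lid, inside the white ring, the sprung hood pushed only part-way in, and finish while still holding it there, steady, so that I can start the run and read the speed. Leave the other things on the bench where they are.

Things in the scene. Friction and masses are not known exactly. Their poses are not given: they have to be found in the camera images.
- centrifuge: Bench centrifuge, light grey, fixed to the bench, 230 deep (x) x 200 wide (y) x 132 high with the lid shut. Origin: centre of its underside, on the bench. Its front (control panel) faces its own -x, the lid hinge runs along its y axis near its back, and z is up.
- lid_part (a joint): Angle of the slate-blue centrifuge lid in rad: 0 = fully home and caught, larger = more open (up to 1.3). The hinge is stiff: the lid stays where it is left. From 0.07 down to 0.03 the striker under its front edge rides over a sprung roller catch, which takes a push of about 8 to 13 N near the front edge; past that the catch pulls it home to 0 and holds it there.
- lid_hinge (a point): Centre of the lid's hinge axis, 112 mm above the bench; its axes turn with the lid. With the lid shut they are parallel to the centrifuge's. In them the lid is a flat slab from x = -184 to -6 mm (front edge at -184, plus a small 50 mm wide finger lip to -191), 186 mm wide in y, with its underside at z = 0 and its flat top at z = +20 mm.
- lid_front (a point): Middle of the lid's outer (upper) face 19 mm behind the front edge, 165 mm from the hinge axis along the lid: a good place to press it shut. Moves with the lid.
- lid_window (a point): Centre of the viewing window on the lid's outer face: dark disc 50 mm across in a white ring 62 mm across, flush with the face, 90 mm in front of the hinge axis. With the lid shut the face is level, 132 mm above the bench. Moves with the lid.
- holder: Light-grey bench holder fixed to the bench, 130 (x) x 90 (y) base, with a pocket 56 x 38 mm whose axis leans 0.35 rad from vertical towards the holder's own -x. The housing of the tachometer rests on ledges in it and goes 50 mm deep. Origin: centre of the underside of the base. Its highest edge is about 105 mm above the bench.
- tach: Hand-held optical tachometer, yellow with dark edges, 0.2 kg, standing nose down in the holder. Housing 34 (own x) x 52 (own y) x 140 mm (own z). Origin: centre of the housing's lower (lens) end; its own +z runs along the housing to its top end at z = 140 mm. The display is on its own +x face. In the holder the pocket hides z below 50 mm; grip it across the 52 mm width within about 45 mm of the top end.
- hood_tip (a point): Centre of the flat lower rim of the black hood, 26 mm across, that stands out below the tachometer's lens end: 30 mm below the housing when free.
- hood_part (a joint): How far the hood is pushed into the tachometer, in m: 0 free, 0.010 fully in. Sprung: 0.5 N to start moving, then 0.5 N per mm (5.5 N fully in).
- tray: Blue plastic tray, fixed, 300 (x) x 210 (y) x 65 high. Origin: centre of underside. Leave alone.
- carton: Green lamp carton 70 x 95 x 120 high standing in the tray. Origin: centre of underside. Leave alone.
- tube_rack: Orange rack with small tubes, 60 (x) x 110 (y) x 56 high. Origin: centre of underside. Leave alone.
- beaker: Glass beaker 68 mm across, 85 high. Origin: centre of underside. Leave alone.
- meter: Grey plug-in power meter lying on its back, 58 (x) x 115 (y) x 40 high. Origin: centre of underside. Leave alone.
There are look-alikes about, which are no part of the job. What is shaped like the tach but pink is not meant.

How it is judged (in metres and radians):
On the way, in this order (a step that is already met when the one before it is completed fails the run):
1. the lid is shut past its catch while the tachometer is still in its holder (value of joint lid_part below 0.015 rad and distance of tach from where it was at the start of the episode below 0.02 m), for 0.2 s.
2. the tachometer is lifted out of its holder (height (world z) of hood_tip above 0.09 m and contact force between tach and holder below 0.1 N and contact force between the fingers and tach above 2 N), for 0.2 s.
At the end, for the whole second after the job is handed in: Lid caught (under 0.015 rad); tachometer gripped, at rest, upright within 0.1 rad, hood rim centred within 12 mm of the window centre, touching the lid with over 0.5 N and pushed in 1 to 9 mm; carton, rack, beaker and meter within 20 mm of their places (value of joint lid_part below 0.015 rad and horizontal distance between hood_tip and lid_window below 0.012 m and angle between tach's own z axis and vertical below 0.1 rad and value of joint hood_part between 0.001 and 0.009 m and contact force between tach and centrifuge above 0.5 N and contact force between the fingers and tach above 2 N and linear speed of tach below 0.02 m/s and distance of each of carton, tube_rack, beaker, meter from where it was at the start of the episode below 0.02 m); the arm keeps its last pose, push and grip.
It fails at once if the tachometer is pressed hard (over 15 N) on the lid (contact force between tach and centrifuge above 15 N).
It fails at once if the carton, tube rack, beaker or meter is shifted by more than 20 mm (distance of any of carton, tube_rack, beaker, meter from where it was at the start of the episode above 0.02 m).
It also fails if it takes over 64 s, if anything falls off the work surface, if the arm or the gripper's body presses on something with over 40 N, if the wrist force passes 120 N, or if a joint passes its speed limit or range.

## Working session

There is one attempt and no reset: what is moved stays moved. The work goes in short steps, Python scripts to look and compute and a tool call to move; the robot and the scene stay as the last step left them, time stands still between calls to the robot, and variables do not carry over. Pictures are saved under pics/ and viewed, at most 10 in all, crops included, and the job is handed in when it is done.

Besides the shell and the picture viewer there is one more tool, called in YAML: its name, and indented under it one key for each argument. arm_command: Moves the arm, as the interface text tells. Its arguments: {"type":"object","properties":{"rows":{"type":"array","items":{"type":"number"}},"newtons":{"type":"number"}},"required":["rows"]}

```bash
mkdir -p pics; cat > h.py <<'E'
from rig import *
import numpy as np, cv2, pickle
from scipy.spatial.transform import Rotation as R
def cap(n):
    f=grab_frame(n); f={k:(np.array(v) if k!='k1' else v) for k,v in f.items()}
    pickle.dump(f,open(n+'.pkl','wb')); return f
def load(n): return pickle.load(open(n+'.pkl','rb'))
def cam(f):
    Rm=cv2.Rodrigues(f['rvec'].astype(float))[0]; return Rm,f['tvec'].reshape(3)
def slopes(f,uv):
    K=f['camera_matrix'].astype(float); d=np.array([f['k1'],0,0,0,0],float)
    return cv2.undistortPoints(np.array(uv,float).reshape(-1,1,2),K,d).reshape(-1,2)
def plane(f,uv,z):
    Rm,t=cam(f); s=slopes(f,uv); d=np.c_[s,np.ones(len(s))]@Rm; c=-Rm.T@t
    return c+d*((z-c[2])/d[:,2])[:,None]
def cloud(f):
    h,w=f['z_map'].shape; v,u=np.mgrid[:h,:w]; s=slopes(f,np.c_[u.ravel(),v.ravel()]); z=f['z_map'].ravel()
    Rm,t=cam(f); P=(np.c_[s,np.ones(len(s))]*z[:,None]-t)@Rm; P[z==0]=np.nan
    return P.reshape(h,w,3)
def proj(f,P):
    return cv2.projectPoints(np.array(P,float).reshape(-1,1,3),f['rvec'].astype(float),f['tvec'].astype(float),f['camera_matrix'].astype(float),np.array([f['k1'],0,0,0,0],float))[0].reshape(-1,2)
E
python3 - <<'E'
from h import *
a=cap('side');b=cap('top')
im=np.hstack([a['image'],b['image']]); 
cv2.imwrite('pics/a.png',cv2.resize(a['image'],(800,600)));cv2.imwrite('pics/b.png',cv2.resize(b['image'],(800,600)))
s=sense();print({k:np.round(v,3) for k,v in s.items()})
for f in (a,b):
    Rm,t=cam(f);print(-Rm.T@t,Rm[2],f['k1'])
E
```

```text
{'time': np.float64(0.1), 'qpos': array([ 1.125,  0.333, -0.065,  1.461,  0.022,  1.35 , -0.089]), 'joint_vel': array([ 0.   , -0.001,  0.   , -0.001,  0.001,  0.   ,  0.001]), 'joint_torque': array([ 2.0000e-03, -6.2675e+01,  5.0000e-02, -3.9243e+01,  1.7000e-02,
        7.0000e-03,  0.0000e+00]), 'eef_pos': array([ 256.319, -569.686,  252.606]), 'tcp_rot': array([-3.07e+00, -6.59e-01,  1.00e-03]), 'wrist_force': array([-0.63 ,  0.341,  0.117]), 'wrist_torque': array([-0.023, -0.051,  0.033]), 'finger_force': np.float64(0.0), 'width': np.float64(85.291)}
[1184.03079883 -260.85393668 1356.65968489] [-0.43631364  0.19552088 -0.87829493] -0.0508760504802253
[ 302.39322764   24.1449783  1438.29657829] [ 0.17892516 -0.00099662 -0.98386218] 0.009028946776925872
```

View pics/a.png

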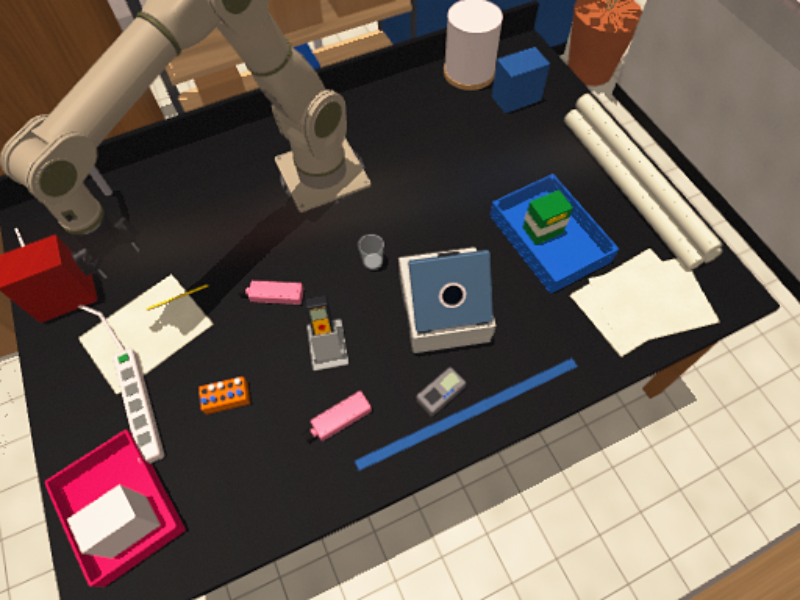

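View pics/b.png

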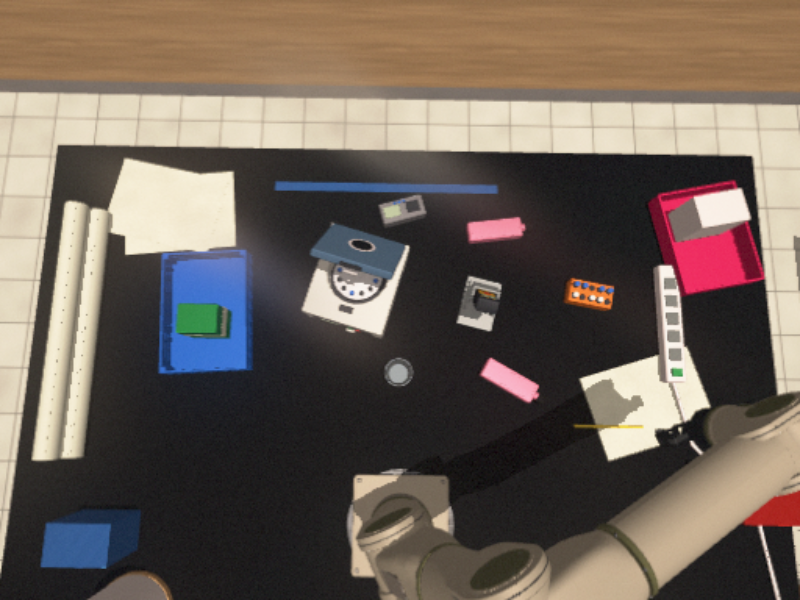

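The side view shows the tach in the holder at about (320,325), with two pink look-alikes at (273,292) and (340,415). The lid is at (452,295), the beaker at (372,252) and the meter at (441,390). In the top view the tach is at (485,300), the holder at (480,303) and the open lid at (360,250). Of the three tach-shaped things, the yellow one in the holder is the one meant. Next I'll measure and make a crop to confirm.

```bash
python3 - <<'E'
from h import *
a=load('side');b=load('top')
c1=cv2.resize(a['image'][180:245,180:240],None,fx=7,fy=7,interpolation=cv2.INTER_CUBIC)[:455,:400]
c2=cv2.resize(b['image'][165:220,280:340],None,fx=7,fy=7,interpolation=cv2.INTER_CUBIC)[:455,:400]
c2=cv2.copyMakeBorder(c2,0,c1.shape[0]-c2.shape[0],0,0,cv2.BORDER_CONSTANT)
cv2.imwrite('pics/c.png',np.hstack([c1,c2]))
for n,f in (('side',a),('top',b)):
    P=cloud(f); hsv=cv2.cvtColor(f['image'],cv2.COLOR_BGR2HSV)
    u0,v0=(2.56/4,)*2
    # lid
    m=cv2.inRange(hsv,(98,60,50),(118,190,190))>0
    roi=np.zeros_like(m); 
    if n=='side': roi[150:225,250:325]=1
    else: roi[138:185,195:265]=1
    m&=roi>0; m&=P[...,2]>90
    m=cv2.erode(m.astype(np.uint8),np.ones((3,3)))>0
    Q=P[m]; c=Q.mean(0); 
    for _ in range(3):
        U,S,V=np.linalg.svd(Q-Q.mean(0),full_matrices=False); nn=V[2]*np.sign(V[2,2]); c=Q.mean(0)
        e=(Q-c)@nn; Q=Q[abs(e)<max(3,2*e.std())]
    print(n,'lid n',nn.round(3),'c',c.round(1),len(Q),'std',e.std(),'tilt',np.arccos(nn[2]),'zrange',Q[:,2].min(),Q[:,2].max(), 'yaw',np.arctan2(nn[1],nn[0]))
    # window: dark disc in lid
    cnts=cv2.findContours((m==0).astype(np.uint8),cv2.RETR_CCOMP,cv2.CHAIN_APPROX_NONE)[0]
    dk=((hsv[...,2]<50)&(roi>0)&(abs((P-c)@nn)<12)).astype(np.uint8)
    k,l,st,ce=cv2.connectedComponentsWithStats(dk)
    for i in range(1,k):
        if st[i,4]>30: print('  dark',st[i],ce[i].round(1),np.nanmedian(P[l==i],0).round(1))
    wh=((hsv[...,2]>170)&(hsv[...,1]<50)&(roi>0)&(abs((P-c)@nn)<6)&(P[...,2]>125))
    if wh.any(): print('  ring',np.nanmean(P[wh],0).round(1),wh.sum())
    # centrifuge body top (z~?) and holder, yellow
    y=cv2.inRange(hsv,(15,120,90),(35,255,255))>0; y&=(abs(P[...,2]-120)<100)
    yy=np.zeros_like(y); 
    if n=='side': yy[180:245,190:235]=1
    else: yy[165:215,290:330]=1
    y&=yy; print('  yellow',y.sum(),np.argwhere(y).mean(0)[::-1],P[y].min(0).round(),P[y].max(0).round(),np.median(P[y],0).round(1))
    g=(hsv[...,1]<40)&(hsv[...,2]>90)&yy&(P[...,2]>10)
    print('  holder',P[g].min(0).round(),P[g].max(0).round())
    t=yy&(P[...,2]>112); print('  high',t.sum(),P[t].min(0).round(),P[t].max(0).round(),P[t].mean(0).round(1))
E
```

```text
side lid n [ 0.759 -0.223  0.611] c [636.6 101.6 205.9] 1574 std 1.9833929763563682 tilt 0.9130905478634337 zrange 133.32325671485825 271.95322974159023 yaw -0.2858517550056837
  dark [283 183  13  12 117] [289.1 188.5] [644.1  99.7 197.2]
  ring [641.9 100.8 199.7] 37
  yellow 97 [205.17525773 207.72164948] [ 526. -219.   96.] [ 562. -177.  177.] [ 548.3 -197.2  124.9]
  holder [ 477. -250.   10.] [ 616. -142.  107.]
  high 304 [ 494. -222.  112.] [ 557. -161.  187.] [ 532.8 -192.2  156.9]
top lid n [ 0.76  -0.222  0.611] c [625.8 101.6 218.7] 731 std 1.0875179813407945 tilt 0.9130989416691682 zrange 140.00132554685757 274.4787927419047 yaw -0.28481319208731337
  dark [226 154  11   6  46] [230.9 156.3] [643.2 100.7 198.2]
  ring [630.9  75.7 202.3] 22
  yellow 16 [310.5    187.3125] [ 530. -215.   87.] [ 565. -180.  176.] [ 549.7 -190.7  120.8]
  holder [ 474. -249.   10.] [ 613. -142.  135.]
  high 188 [ 494. -221.  112.] [ 556. -164.  188.] [ 518.6 -189.5  170. ]
```

View pics/c.png

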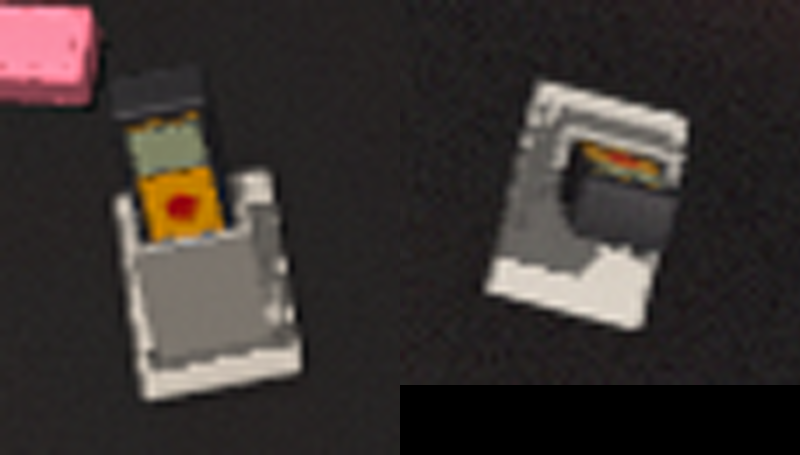

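The crop confirms the target: the yellow tach stands in the grey holder with its display facing away from the robot and its top leaning towards the robot. The lid is at about 0.913 rad, and the window height of 197.7 mm fits the hinge model (195.4). The pink ones are not meant. I'll raise and turn the tool first.

arm_command:
  rows: [0,0,-14,0,0,-7.06,255,0,0,-14,0,0,-7.06,255,0,0,-14,0,0,-7.06,255,0,0,-14,0,0,-7.06,255,0,0,-14,0,0,-7.06,255,0,0,-14,0,0,-7.06,255,0,0,-14,0,0,-7.06,255]
  newtons: 60

```text
time: 0.68
eef_pos: [256.4, -569.8, 351.6]
tcp_rot: [-2.509, -1.89, -0.0]
wrist_force: [-0.9, -1.3, 0.5]
width: 0.7
finger_force: 0.0
```

```bash
cat >> h.py <<'E'
def tl(target):
    s=sense(); Rt=R.from_rotvec(s['tcp_rot']); d=Rt.inv().apply(np.array(target)-s['eef_pos'])
    print('t',round(float(s['time']),2),'pos',s['eef_pos'].round(1),'tool axes(cols)',Rt.as_matrix().round(3).tolist(),'delta',d.round(1),'F',np.round(s['wrist_force'],1),'w',s['width'],s['finger_force'])
    return d
E
python3 - <<'E'
from h import *
tl([612,109,330])
a=load('side');b=load('top')
A=np.concatenate([cloud(f)[r] for f,r in ((a,np.s_[180:245,190:235]),(b,np.s_[165:215,290:330]))] and [cloud(a)[180:245,190:235].reshape(-1,3),cloud(b)[165:215,290:330].reshape(-1,3)])
A=A[~np.isnan(A[:,0])]
H=A[(A[:,2]>6)&(A[:,2]<112)&(A[:,0]>465)&(A[:,1]<-130)]
print('holder',cv2.minAreaRect(H[:,:2].astype(np.float32)))
T=A[(A[:,2]>115)]
for z in range(115,190,10):
    q=T[(T[:,2]>=z)&(T[:,2]<z+10)]; print(z,len(q),q.min(0).round(),q.max(0).round(),q.mean(0).round(1))
E
```

```text
t 0.68 pos [ 256.4 -569.8  351.6] tool axes(cols) [[0.276, 0.961, -0.0], [0.961, -0.276, 0.001], [0.001, -0.0, -1.0]] delta [750.6 154.7  21.9] F [-0.9 -1.3  0.5] w 0.6625149551773459 0.0
holder ((567.36669921875, -209.89910888671875), (202.77011108398438, 155.75604248046875), 0.7206518054008484)
115 42 [ 524. -220.  115.] [ 556. -168.  125.] [ 548.9 -193.7  120.6]
125 32 [ 528. -221.  126.] [ 555. -165.  135.] [ 546.2 -195.1  130.2]
135 38 [ 528. -220.  135.] [ 553. -168.  145.] [ 542.7 -192.9  139.2]
145 37 [ 519. -219.  145.] [ 546. -166.  155.] [ 539.  -192.3  150.2]
155 37 [ 528. -218.  155.] [ 543. -169.  165.] [ 535.7 -194.8  159.8]
165 76 [ 494. -217.  165.] [ 543. -161.  175.] [ 520.4 -187.   170.7]
175 210 [ 494. -216.  175.] [ 536. -165.  185.] [ 515.6 -190.3  179.6]
185 10 [ 517. -211.  185.] [ 528. -169.  188.] [ 523.8 -187.3  186.5]
```

arm_command:
  rows: [37.5,7.7,1.1,0,0,0,255,37.5,7.7,1.1,0,0,0,255,37.5,7.7,1.1,0,0,0,255,37.5,7.7,1.1,0,0,0,255,37.5,7.7,1.1,0,0,0,255,37.5,7.7,1.1,0,0,0,255,37.5,7.7,1.1,0,0,0,255,37.5,7.7,1.1,0,0,0,255,37.5,7.7,1.1,0,0,0,255,37.5,7.7,1.1,0,0,0,255,37.5,7.7,1.1,0,0,0,255,37.5,7.7,1.1,0,0,0,255,37.5,7.7,1.1,0,0,0,255,37.5,7.7,1.1,0,0,0,255,37.5,7.7,1.1,0,0,0,255,37.5,7.7,1.1,0,0,0,255,37.5,7.7,1.1,0,0,0,255,37.5,7.7,1.1,0,0,0,255,37.5,7.7,1.1,0,0,0,255,37.5,7.7,1.1,0,0,0,255]

```text
time: 2.35
eef_pos: [616.0, 107.7, 328.8]
tcp_rot: [-2.516, -1.882, 0.001]
wrist_force: [0.3, -1.7, 1.0]
width: -0.1
finger_force: 0.0
```

```bash
python3 - <<'E'
from h import *
tl([610.5,109.7,280.8])
# push path table: (own X of tip centre, TCP z)
th=np.r_[np.arange(.913,.1,-.06),.1,.08,.06,.04,.02,0]
X=-170*np.cos(th)+20*np.sin(th)+14.5; Z=170*np.sin(th)+20*np.cos(th)+112+22
print(np.c_[th[1:],np.diff(X),-np.diff(Z),Z[1:]].round(1).tolist())
a=load('side');b=load('top')
A=np.concatenate([cloud(a)[180:245,190:235].reshape(-1,3),cloud(b)[165:215,290:330].reshape(-1,3)])
H=A[(A[:,2]>10)&(A[:,2]<112)&(abs(A[:,0]-545)<85)&(abs(A[:,1]+195)<62)]
print('holder',cv2.minAreaRect(H[:,:2].astype(np.float32)))
def plane_fit(Q):
    for _ in range(4):
        c=Q.mean(0); n=np.linalg.svd(Q-c,full_matrices=False)[2][2]; e=(Q-c)@n; Q=Q[abs(e)<max(2,2*e.std())]
    return c.round(1),n.round(3),len(Q),e.std().round(2)
# top face: normal up-ish, front face: yellow/display
t=A[(A[:,2]>168)&(A[:,0]<540)&(A[:,0]>480)];print('topface',plane_fit(t))
fr=A[(A[:,2]>115)&(A[:,2]<165)&(A[:,0]>530)];print('front',plane_fit(fr))
E
```

```text
t 2.35 pos [616.  107.7 328.8] tool axes(cols) [[0.282, 0.959, -0.001], [0.959, -0.282, -0.0], [-0.0, -0.0, -1.0]] delta [ 0.4 -5.8 48. ] F [ 0.3 -1.7  1. ] w -0.1290829459379448 0.0
[[0.9, -8.6, 5.5, 275.2], [0.8, -8.3, 6.1, 269.2], [0.7, -7.9, 6.5, 262.6], [0.7, -7.5, 7.0, 255.6], [0.6, -7.1, 7.4, 248.2], [0.6, -6.6, 7.9, 240.3], [0.5, -6.1, 8.2, 232.1], [0.4, -5.6, 8.6, 223.5], [0.4, -5.1, 8.9, 214.6], [0.3, -4.6, 9.2, 205.4], [0.3, -4.0, 9.5, 195.9], [0.2, -3.4, 9.7, 186.2], [0.1, -2.8, 9.9, 176.4], [0.1, -1.3, 5.5, 170.9], [0.1, -0.7, 3.4, 167.5], [0.1, -0.6, 3.4, 164.2], [0.0, -0.6, 3.4, 160.8], [0.0, -0.5, 3.4, 157.4], [0.0, -0.4, 3.4, 154.0]]
holder ((542.6889038085938, -209.09686279296875), (115.57748413085938, 130.93711853027344), 76.56639862060547)
topface (array([ 514.2, -189.5,  179.1]), array([-0.175,  0.053,  0.983]), 224, np.float64(2.61))
front (array([ 543.4, -195.5,  139.8]), array([ 0.916, -0.211,  0.342]), 152, np.float64(1.48))
```

arm_command:
  rows: [0,-3,18,0,0,0,255,0,-2.8,16,0,0,0,255,0,0,10,0,0,0,255,0,0,6,0,0,0,255,0,-8.6,5.5,0,0,0,255,0,-8.3,6.1,0,0,0,255,0,-7.9,6.5,0,0,0,255,0,-7.5,7,0,0,0,255]

```text
time: 3.02
eef_pos: [579.2, 116.0, 254.7]
tcp_rot: [2.515, 1.88, 0.002]
wrist_force: [-0.6, -0.8, 2.6]
width: -0.1
finger_force: 0.8
```

```bash
python3 - <<'E'
from h import *
tl([610.5,109.7,255])
f=cap('side');b=cap('top')
cv2.imwrite('pics/d.png',np.hstack([cv2.resize(f['image'][110:240,220:350],(400,400)),cv2.resize(b['image'][110:240,170:300],(400,400))]))
E
```

```text
t 3.02 pos [579.2 116.  254.7] tool axes(cols) [[0.283, 0.959, 0.002], [0.959, -0.283, -0.001], [-0.0, 0.002, -1.0]] delta [ 2.9 31.8 -0.2] F [-0.6 -0.8  2.6] w -0.07745930439727004 0.7547634281945648
```

View pics/d.png

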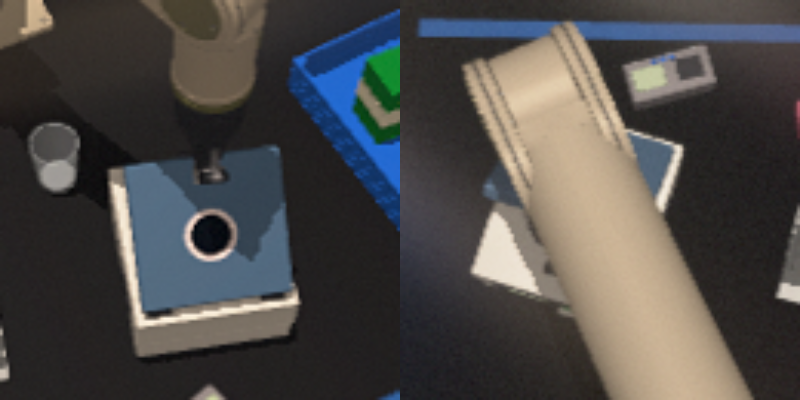

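The closed fingertips rest on the lid near its front edge at (212,172) in the left crop. The lid is moving with about 2.6 N, so I'll carry on along the arc.

arm_command:
  rows: [0,-7.1,7.4,0,0,0,255,0,-6.6,7.9,0,0,0,255,0,-6.1,8.2,0,0,0,255,0,-5.6,8.6,0,0,0,255,0,-5.1,8.9,0,0,0,255,0,-4.6,9.2,0,0,0,255,0,-4,9.5,0,0,0,255,0,-3.4,9.7,0,0,0,255,0,-2.8,9.9,0,0,0,255,0,-1.3,5.5,0,0,0,255]

```text
time: 3.95
eef_pos: [533.4, 130.2, 167.8]
tcp_rot: [-2.514, -1.883, 0.002]
wrist_force: [0.2, 1.1, 0.9]
width: -0.2
finger_force: 0.4
```

arm_command:
  rows: [0,-0.7,3.4,0,0,0,255,0,-0.6,3.4,0,0,0,255,0,-0.6,3.4,0,0,0,255]

```text
time: 4.2
eef_pos: [532.3, 130.7, 159.8]
tcp_rot: [2.515, 1.882, -0.001]
wrist_force: [-3.3, -2.1, 4.2]
width: -0.0
finger_force: 2.2
```

arm_command:
  rows: [0,0,3,0,0,0,255,0,0,2,0,0,0,255,0,0,0,0,0,0,255]

```text
time: 4.45
eef_pos: [532.5, 130.7, 154.1]
tcp_rot: [2.515, 1.883, 0.0]
wrist_force: [0.7, -0.2, 0.1]
width: -0.2
finger_force: 0.0
```

arm_command:
  rows: [0,0,1.5,0,0,0,255,0,0,0,0,0,0,255,0,0,0,0,0,0,255]

```text
time: 4.7
eef_pos: [532.6, 130.8, 153.9]
tcp_rot: [2.514, 1.882, 0.001]
wrist_force: [-5.5, -1.5, 13.2]
width: 0.1
finger_force: 6.6
```

The press met a hard stop at tip height 132 mm with 13 N, so the lid is home. I'll lift clear and check the lid, then plan the grasp.

arm_command:
  rows: [0,0,-20,0,0,0,255,0,0,-38,0,0,0,255,0,0,-38,0,0,0,255,0,0,-38,0,0,0,128,0,0,-10,0,0,0,0]

```text
time: 5.12
eef_pos: [534.0, 131.6, 302.6]
tcp_rot: [2.512, 1.881, 0.011]
wrist_force: [0.3, 1.1, 0.8]
width: 23.3
finger_force: 0.0
```

```bash
cat >> h.py <<'E'
from scipy.spatial.transform import Slerp
def rows(pos,rot,n,grip,p0=None,r0=None):
    """rows to go from present measured pose to pos/rot in n rows, turn given in tool frame"""
    s=sense(); p=np.array(s['eef_pos']) if p0 is None else np.array(p0,float); r=R.from_rotvec(s['tcp_rot']) if r0 is None else r0
    dr=(r.inv()*rot).as_rotvec(degrees=True)/n; out=[]
    for i in range(n):
        d=r.inv().apply((np.array(pos)-p)/(n-i)).round(1); p=p+r.apply(d)
        q=dr.round(2); r=r*R.from_rotvec(q,degrees=True); out+=[*d.tolist(),*q.tolist(),grip]
    print('turn',np.linalg.norm(dr),'rows',out); return p,r
zt=np.array([-.334,.078,.939]); zt/=np.linalg.norm(zt)
def grasp_rot(sign,zt=zt,yaw=-.23):
    y=sign*np.array([-np.sin(yaw),np.cos(yaw),0]); z=-zt; y=y-z*(y@z); y/=np.linalg.norm(y)
    return R.from_matrix(np.c_[np.cross(y,z),y,z])
E
python3 - <<'E'
from h import *
s=sense(); print('q',np.round(s['qpos'],2),s['time'])
f=cap('side'); P=cloud(f); hsv=cv2.cvtColor(f['image'],cv2.COLOR_BGR2HSV)
m=(cv2.inRange(hsv,(98,60,50),(118,190,190))>0)&(abs(P[...,0]-590)<90)&(abs(P[...,1]-110)<110)&(P[...,2]>110)
Q=P[m]; print('lid z',np.percentile(Q[:,2],[5,50,95]).round(1),'slope',np.linalg.lstsq(np.c_[Q,np.ones(len(Q))][:,[0,1,3]],Q[:,2],rcond=None)[0][:2].round(3))
ring=(hsv[...,2]>130)&(hsv[...,1]<70)&(abs(P[...,2]-132)<8)&(np.hypot(P[...,0]-594.7,P[...,1]-114.3)<45)
v,u=np.nonzero(ring); print('ring',len(u),cv2.minEnclosingCircle(plane(f,np.c_[u,v],132)[:,:2].astype(np.float32)))
g=np.array([519.8,-190.3,157.5]); pre=g+80*zt; print('pre',pre)
for sg in(1,-1):
    print(sg); 
    rr=grasp_rot(sg); print((R.from_rotvec(s['tcp_rot']).inv()*rr).as_rotvec(degrees=True).round(1))
E
```

```text
q [ 0.34  0.21 -0.77  1.56  0.15  1.42 -0.72] 5.1167
lid z [127.5 132.2 136.5] slope [-0.001  0.004]
ring 93 ((594.1034545898438, 113.98287200927734), 33.53779602050781)
pre [ 493.07145887 -184.05800536  232.64401235]
1
[-15.9 -15.2 -92.2]
-1
[-15.   15.6  85.9]
```

The lid is level at 132 mm, and the ring centre at (594,114) agrees with the prediction. Next is the pre-grasp move.

```bash
python3 - <<'E'
from h import *
g=np.array([519.8,-190.3,157.5])
rows(g+90*zt,grasp_rot(1),15,0)
E
```

```text
turn 6.319569954453718 rows [-21.0, 3.0, 4.0, -1.06, -1.02, -6.15, 0, -21.1, 0.7, 4.4, -1.06, -1.02, -6.15, 0, -21.0, -1.6, 4.7, -1.06, -1.02, -6.15, 0, -20.6, -4.0, 5.0, -1.06, -1.02, -6.15, 0, -20.0, -6.2, 5.3, -1.06, -1.02, -6.15, 0, -19.1, -8.4, 5.5, -1.06, -1.02, -6.15, 0, -17.9, -10.5, 5.7, -1.06, -1.02, -6.15, 0, -16.6, -12.5, 5.8, -1.06, -1.02, -6.15, 0, -15.1, -14.3, 5.8, -1.06, -1.02, -6.15, 0, -13.3, -15.9, 5.8, -1.06, -1.02, -6.15, 0, -11.5, -17.4, 5.7, -1.06, -1.02, -6.15, 0, -9.4, -18.6, 5.5, -1.06, -1.02, -6.15, 0, -7.3, -19.6, 5.3, -1.06, -1.02, -6.15, 0, -5.0, -20.3, 5.1, -1.06, -1.02, -6.15, 0, -2.7, -20.9, 4.8, -1.06, -1.02, -6.15, 0]
```

arm_command:
  rows: [-21,3,4,-1.06,-1.02,-6.15,0,-21.1,0.7,4.4,-1.06,-1.02,-6.15,0,-21,-1.6,4.7,-1.06,-1.02,-6.15,0,-20.6,-4,5,-1.06,-1.02,-6.15,0,-20,-6.2,5.3,-1.06,-1.02,-6.15,0,-19.1,-8.4,5.5,-1.06,-1.02,-6.15,0,-17.9,-10.5,5.7,-1.06,-1.02,-6.15,0,-16.6,-12.5,5.8,-1.06,-1.02,-6.15,0,-15.1,-14.3,5.8,-1.06,-1.02,-6.15,0,-13.3,-15.9,5.8,-1.06,-1.02,-6.15,0,-11.5,-17.4,5.7,-1.06,-1.02,-6.15,0,-9.4,-18.6,5.5,-1.06,-1.02,-6.15,0,-7.3,-19.6,5.3,-1.06,-1.02,-6.15,0,-5,-20.3,5.1,-1.06,-1.02,-6.15,0,-2.7,-20.9,4.8,-1.06,-1.02,-6.15,0,0,0,0,0,0,0,0]

```text
time: 6.5
eef_pos: [485.5, -187.1, 235.9]
tcp_rot: [0.324, 2.783, -0.062]
wrist_force: [-0.3, -0.1, 0.9]
width: 85.5
finger_force: 0.0
```

```bash
python3 - <<'E'
from h import *
g=np.array([519.8,-190.3,157.5])
s=sense(); print(np.round(s['qpos'],2),s['eef_pos'],g+90*zt,(R.from_rotvec(s['tcp_rot']).inv()*grasp_rot(1)).as_rotvec(degrees=True))
tl(g)
f=cap('side');b=cap('top')
# projected axis of planned tach + tool axis for check
def draw(f,box):
    im=f['image'].copy(); top=np.array([511.5,-188.3,181]); y=np.array([.228,.9737,0])
    for P in (top+26*y,top-26*y,g): 
        u=proj(f,[P])[0].round().astype(int); im[u[1],u[0]]=(0,0,255)
    x0,y0,x1,y1=box; return cv2.resize(im[y0:y1,x0:x1],(400,400),interpolation=cv2.INTER_NEAREST)
cv2.imwrite('pics/e.png',np.hstack([draw(f,(160,160,250,250)),draw(b,(270,150,360,240))]))
E
```

```text
[ 0.76 -0.1  -0.44  2.01 -0.08  0.88  1.69] [ 485.49050629 -187.13193073  235.8517092 ] [ 489.73039122 -183.27775603  242.03701389] [-0.30926808 -0.48210591 -0.06158191]
t 6.5 pos [ 485.5 -187.1  235.9] tool axes(cols) [[-0.917, 0.231, 0.325], [0.216, 0.973, -0.081], [-0.335, -0.005, -0.942]] delta [-5.9  5.2 85.2] F [-0.3 -0.1  0.9] w 85.47986934116666 0.0
```

View pics/e.png

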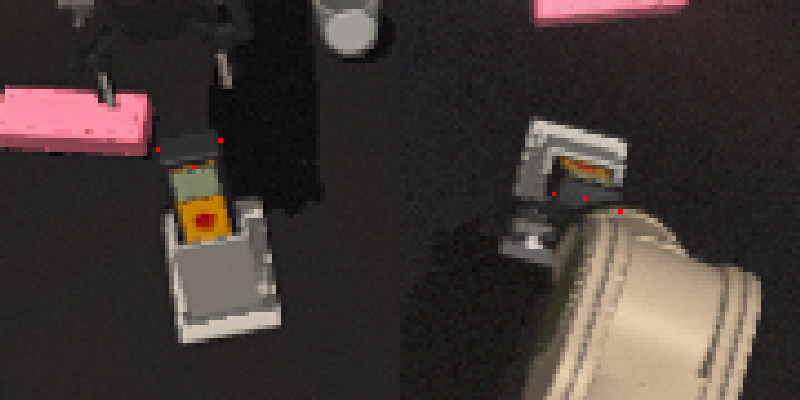

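The red marks sit on the top cap corners of the tach (left crop (158,149) and (220,140)), and the open fingers at (105,90) and (225,70) straddle it. I'll correct sideways, descend along the axis and grip.

arm_command:
  rows: [-3,2.6,0,-0.3,-0.5,0,0,-2.9,2.6,0,0,0,0,0,0,0,20,0,0,0,0,0,0,20,0,0,0,0,0,0,20,0,0,0,0,0,0,15,0,0,0,0,0,0,10,0,0,0,0,0,0,0,0,0,0,0]

```text
time: 7.27
eef_pos: [522.9, -184.3, 158.1]
tcp_rot: [0.327, 2.775, -0.051]
wrist_force: [0.1, -0.6, -0.3]
width: 85.4
finger_force: 0.0
```

```bash
python3 - <<'E'
from h import *
tl([519.8,-190.3,157.5])
E
```

```text
t 7.27 pos [ 522.9 -184.3  158.1] tool axes(cols) [[-0.914, 0.232, 0.334], [0.219, 0.973, -0.075], [-0.342, 0.005, -0.94]] delta [ 1.7 -6.6 -0.1] F [ 0.1 -0.6 -0.3] w 85.37881153662988 0.0
```

arm_command:
  rows: [1,-3.3,0,0,0,0,0,0.7,-3.3,0,0,0,0,0,0,0,0,0,0,0,0]

```text
time: 7.52
eef_pos: [519.8, -192.5, 160.4]
tcp_rot: [0.329, 2.771, -0.055]
wrist_force: [0.2, -0.4, 0.6]
width: 85.3
finger_force: 0.0
```

arm_command:
  rows: [0,0,0,0,0,0,60,0,0,0,0,0,0,75,0,0,0,0,0,0,90,0,0,0,0,0,0,105,0,0,0,0,0,0,120,0,0,0,0,0,0,200,0,0,0,0,0,0,255,0,0,0,0,0,0,255,0,0,0,0,0,0,255]
  newtons: 50

```text
time: 8.27
eef_pos: [520.0, -191.5, 159.8]
tcp_rot: [0.328, 2.772, -0.054]
wrist_force: [-3.8, 1.0, 5.6]
width: 51.6
finger_force: 51.3
```

```bash
python3 - <<'E'
from h import *
tl([519.8,-190.3,157.5])
E
```

```text
t 8.27 pos [ 520.  -191.5  159.8] tool axes(cols) [[-0.913, 0.233, 0.336], [0.219, 0.973, -0.077], [-0.345, 0.003, -0.939]] delta [1.3 1.1 2. ] F [-3.8  1.   5.6] w 51.56182287243758 51.25111699104309
```

It is gripped at 51.6 mm. I'll withdraw it along its own axis.

arm_command:
  rows: [0,0,-4,0,0,0,255,0,0,-8,0,0,0,255,0,0,-10,0,0,0,255,0,0,-12,0,0,0,255,0,0,-12,0,0,0,255]
  newtons: 70

```text
time: 8.68
eef_pos: [503.9, -187.7, 203.6]
tcp_rot: [0.328, 2.772, -0.053]
wrist_force: [2.2, -0.3, -2.1]
width: 51.5
finger_force: 73.4
```

arm_command:
  rows: [0,0,-15,0,0,0,255,0,0,-15,0,0,0,255,0,0,-15,0,0,0,255,0,0,-15,0,0,0,255,0,0,-15,0,0,0,255,0,0,-15,0,0,0,255,0,0,-15,0,0,0,255,0,0,-15,0,0,0,255,0,0,0,0,0,0,255,0,0,0,0,0,0,255]

```text
time: 9.52
eef_pos: [463.8, -178.6, 315.7]
tcp_rot: [0.328, 2.771, -0.055]
wrist_force: [0.4, -0.8, -2.9]
width: 51.4
finger_force: 73.6
```

```bash
python3 - <<'E'
from h import *
tl([594.4,114.2,320])
r=grasp_rot(1,np.array([0,0,1.]),0.23)
s=sense();print(np.round(s['qpos'],2),(R.from_rotvec(s['tcp_rot']).inv()*r).as_rotvec(degrees=True))
rows([570,90,345],r,12,255)
E
```

```text
t 9.52 pos [ 463.8 -178.6  315.7] tool axes(cols) [[-0.913, 0.233, 0.336], [0.219, 0.973, -0.078], [-0.345, 0.003, -0.939]] delta [-56.4 315.1  17.1] F [ 0.4 -0.8 -2.9] w 51.38545402922226 73.59896421432495
[ 0.78 -0.21 -0.41  1.93 -0.15  1.06  1.74] [ -4.54434999  19.8646115  -26.38496576]
turn 2.7781642684592525 rows [-4.0, 23.8, -1.1, -0.38, 1.66, -2.2, 255, -4.9, 23.7, -1.0, -0.38, 1.66, -2.2, 255, -5.8, 23.5, -1.0, -0.38, 1.66, -2.2, 255, -6.6, 23.2, -1.1, -0.38, 1.66, -2.2, 255, -7.5, 23.0, -1.1, -0.38, 1.66, -2.2, 255, -8.3, 22.7, -1.2, -0.38, 1.66, -2.2, 255, -9.2, 22.3, -1.3, -0.38, 1.66, -2.2, 255, -10.0, 22.0, -1.4, -0.38, 1.66, -2.2, 255, -10.8, 21.6, -1.6, -0.38, 1.66, -2.2, 255, -11.5, 21.2, -1.7, -0.38, 1.66, -2.2, 255, -12.3, 20.7, -1.9, -0.38, 1.66, -2.2, 255, -13.0, 20.3, -2.2, -0.38, 1.66, -2.2, 255]
```

arm_command:
  rows: [-4,23.8,-1.1,-0.38,1.66,-2.2,255,-4.9,23.7,-1,-0.38,1.66,-2.2,255,-5.8,23.5,-1,-0.38,1.66,-2.2,255,-6.6,23.2,-1.1,-0.38,1.66,-2.2,255,-7.5,23,-1.1,-0.38,1.66,-2.2,255,-8.3,22.7,-1.2,-0.38,1.66,-2.2,255,-9.2,22.3,-1.3,-0.38,1.66,-2.2,255,-10,22,-1.4,-0.38,1.66,-2.2,255,-10.8,21.6,-1.6,-0.38,1.66,-2.2,255,-11.5,21.2,-1.7,-0.38,1.66,-2.2,255,-12.3,20.7,-1.9,-0.38,1.66,-2.2,255,-13,20.3,-2.2,-0.38,1.66,-2.2,255,0,0,0,0,0,0,255,0,0,0,0,0,0,255,0,0,0,0,0,0,255]

```text
time: 10.77
eef_pos: [570.1, 89.5, 343.4]
tcp_rot: [0.36, -3.118, -0.002]
wrist_force: [-0.3, -1.1, -1.4]
width: 51.4
finger_force: 73.9
```

```bash
python3 - <<'E'
from h import *
tl([594.4,114.2,320])
f=cap('side'); P=cloud(f); p=sense()['eef_pos']
for n in('side','top'):
    g=f if n=='side' else cap('top'); P=cloud(g)
    near=(np.hypot(P[...,0]-p[0],P[...,1]-p[1])<45)&(P[...,2]>175)&(P[...,2]<310)
    print(n,near.sum())
    for z in range(175,310,15):
        q=P[near&(P[...,2]>=z)&(P[...,2]<z+15)]
        if len(q): print(z,len(q),q.min(0).round(),q.max(0).round(),q.mean(0).round(1))
u=proj(f,[p])[0]; print(u)
x,y=int(u[0]),int(u[1]); cv2.imwrite('pics/f.png',cv2.resize(f['image'][y-30:y+90,x-80:x+80],(800,600),interpolation=cv2.INTER_CUBIC)); print(x-80,y-30)
E
```

```text
t 10.77 pos [570.1  89.5 343.4] tool axes(cols) [[-0.974, -0.228, -0.003], [-0.228, 0.974, 0.001], [0.003, 0.002, -1.0]] delta [-29.4  18.5  23.3] F [-0.3 -1.1 -1.4] w 51.388704982742915 73.86847972869873
side 217
190 6 [576.  81. 194.] [581.  95. 201.] [578.7  88.3 196.9]
205 9 [574.  80. 206.] [583. 102. 217.] [579.6  89.4 209.9]
220 13 [560.  61. 227.] [587. 109. 235.] [579.7  78.7 231.2]
235 35 [561.  63. 235.] [590. 114. 250.] [582.   82.4 242. ]
250 37 [559.  62. 250.] [593. 118. 265.] [580.5  82.  257.9]
265 37 [559.  62. 266.] [591. 116. 280.] [582.3  82.2 273.5]
280 37 [559.  61. 280.] [591. 115. 295.] [582.1  82.2 288. ]
295 43 [559.  62. 295.] [590. 113. 310.] [582.6  83.9 302.4]
top 0
[278.66894491 150.8411949 ]
198 120
```

View pics/f.png

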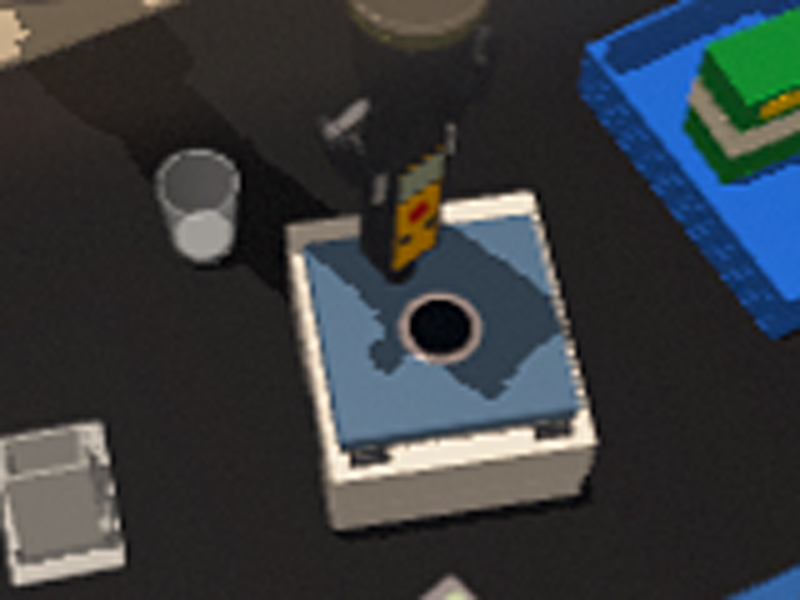

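The tach hangs upright from the gripper, with its hood at (400,275) and the window at (440,327). I'll move it over the window, go down to 10 mm above, and fit the front face to check the tilt.

arm_command:
  rows: [-10,6,0,0,0,0,255,-10,6,5,0,0,0,255,-9.4,6.5,10,0,0,0,255,0,0,15,0,0,0,255,0,0,15,0,0,0,255,0,0,9,0,0,0,255,0,0,0,0,0,0,255,0,0,0,0,0,0,255]

```text
time: 11.53
eef_pos: [594.4, 114.1, 290.4]
tcp_rot: [0.36, -3.119, -0.001]
wrist_force: [0.3, -0.4, -1.3]
width: 50.9
finger_force: 74.0
```

```bash
python3 - <<'E'
from h import *
tl([594.4,114.2,277])
f=cap('side'); P=cloud(f); p=sense()['eef_pos']; Rt=R.from_rotvec(sense()['tcp_rot'])
hsv=cv2.cvtColor(f['image'],cv2.COLOR_BGR2HSV)
near=(np.hypot(P[...,0]-p[0],P[...,1]-p[1])<45)&(P[...,2]>175)&(P[...,2]<255)
L=Rt.inv().apply(P[near]-p)   # tool frame: front face at tool x ~ -17, side y ~ -26
for nm,k,v in(('front',0,-17),('side',1,-26)):
    q=L[abs(L[:,k]-v)<6]; o=1-k
    q=q[(abs(q[:,o])<(22 if k==0 else 13))]
    if len(q)>8:
        A=np.c_[q[:,2],np.ones(len(q))]; c=np.linalg.lstsq(A,q[:,k],rcond=None)[0]; print(nm,len(q),'tilt',c[0].round(3),'offset at z100',(c@[100,1]).round(1))
h=(np.hypot(P[...,0]-p[0],P[...,1]-p[1])<25)&(P[...,2]>140)&(P[...,2]<165)
q=P[h]; print('hood',len(q),q.min(0),q.max(0),q.mean(0))
x,y=279,160; u=proj(f,[[594.4,114.2,132]])[0].astype(int); cv2.imwrite('pics/g.png',cv2.resize(f['image'][u[1]-45:u[1]+30,u[0]-50:u[0]+50],(800,600),interpolation=cv2.INTER_CUBIC))
E
```

```text
t 11.53 pos [594.4 114.1 290.4] tool axes(cols) [[-0.974, -0.228, -0.002], [-0.228, 0.974, 0.001], [0.002, 0.001, -1.0]] delta [ 0.   0.1 13.4] F [ 0.3 -0.4 -1.3] w 50.94222625306882 74.02275323867798
front 92 tilt 0.006 offset at z100 -15.4
side 57 tilt 0.009 offset at z100 -24.7
hood 11 [601.26153227 106.60548071 143.43905736] [607.27301314 123.96420103 160.914838  ] [604.30678094 114.5687816  152.84649368]
```

View pics/g.png

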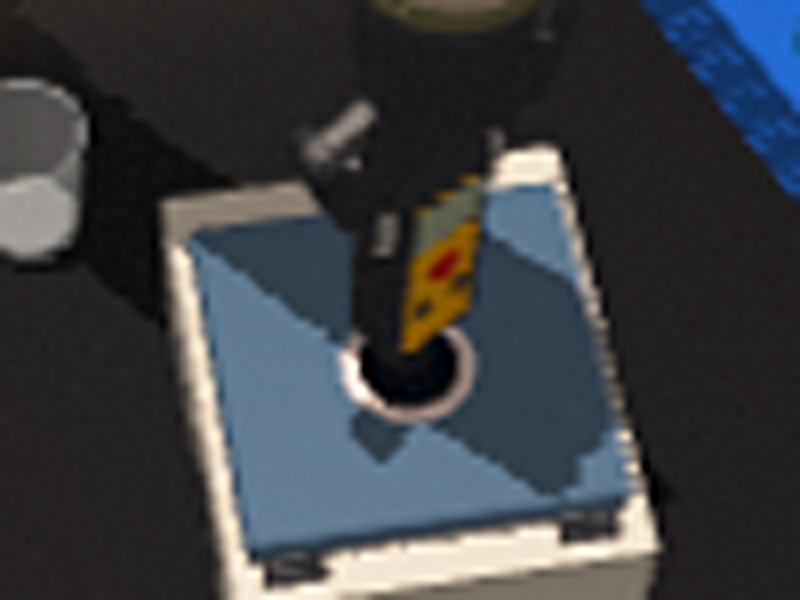

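It is upright within 0.01 rad and the hood is over the window at (410,365), so centring is good to about 2 mm. I'll go down slowly.

arm_command:
  rows: [0,0,3,0,0,0,255,0,0,3,0,0,0,255,0,0,3,0,0,0,255,0,0,2,0,0,0,255,0,0,0,0,0,0,255,0,0,0,0,0,0,255]

```text
time: 12.08
eef_pos: [594.7, 114.6, 279.7]
tcp_rot: [0.361, -3.12, -0.002]
wrist_force: [0.3, -0.8, -1.0]
width: 51.3
finger_force: 74.0
```

arm_command:
  rows: [0,0,1,0,0,0,255,0,0,1,0,0,0,255,0,0,0,0,0,0,255,0,0,0,0,0,0,255]

```text
time: 12.42
eef_pos: [594.7, 114.6, 277.7]
tcp_rot: [0.361, -3.12, -0.002]
wrist_force: [0.5, 0.7, 0.4]
width: 51.7
finger_force: 74.1
```

arm_command:
  rows: [0,0,1,0,0,0,255,0,0,1,0,0,0,255,0,0,0,0,0,0,255,0,0,0,0,0,0,255]

```text
time: 12.75
eef_pos: [594.7, 114.6, 275.7]
tcp_rot: [0.361, -3.12, -0.002]
wrist_force: [0.6, -0.5, 1.5]
width: 51.1
finger_force: 74.2
```

```bash
cat > avg.py <<'E'
from h import *
F=[]
for _ in range(12): cap('side'); F.append(sense()['wrist_force'][2])
print(sense()['time'],np.mean(F),np.std(F),sense()['eef_pos'],sense()['joint_vel'].round(3))
E
python3 avg.py
```

```text
13.35 1.4517338850890285 0.5974888040390264 [594.62847319 114.57537794 275.56760905] [-0.     0.001 -0.     0.001 -0.002  0.     0.001]
```

Contact force is about 3 N and the hood is pushed in about 5 mm, mid-range and steady. I'll hand it in.

```bash
python3 -c "
from rig import *
print(finish_job())"
```

```text
the job is handed in; nothing more can be done
None
```

The lid is shut and caught, and the yellow tachometer is held upright on the window with its hood pushed in about 5 mm at roughly 3 N; I handed the job in at about 13.4 s, and no verdict came back.

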